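# Seat the reference disc in the reader and start the check

### The arm

A 6-joint arm with a two-finger parallel gripper is mounted at the origin on the work surface. World frame = base frame: x ahead of the robot, y to its left, z up, the work surface at z = 0. Lengths are in m, angles in rad, forces in N, time in s.
With the tool pointing down it reaches from about 0.35 to 0.875 m from the base axis. Payload 4.2 kg.
Tool frame: the origin (TCP) lies midway between the tips of the shut fingers; the grasp point (between the pads) lies 19 mm behind it; z points along the fingers, y is the line along which they close (so a half turn about z gives the same grasp; the last joint's range is limited). The gripper opens to 85 mm and grips with 20 to 120 N. Pads are 22 mm wide; open, the fingers measure 114 mm over their backs; the gripper's body (76 mm by 85 mm) begins 54 mm behind the grasp point. The pads swing forward as they close: fully open they stand 13 mm farther back than shut.
Start: joints at [-0.904, 0.385, 0.008, 0, -1.194, -0.259], TCP at [0.248, -0.574, 0.204] pointing down, gripper open.
Joint ranges: [-3.14, 3.14], [-1.21, 2.06], [-1.07, 1.41], [-3.16, 2.05], [-2.99, -0.16], [-3.1, 3.1]. Speed limits (rad/s): [2.79, 2.79, 3.14, 3.14, 3.14, 3.14].

### API

Orientations are given as a unit quaternion [x, y, z, w].
In Python, from bench import arm gives the robot as it stands.
- The arm moves only by the tool step_arm, never from a script. Its arguments are lists of equal length, an entry for each row: "gripper": the closure, from 0 (fully open) to 1 (shut); "offset": the shift along the tool's x, y, z in cm, a list of three; "roll": the turn about the tool's z in degrees. In form: {"gripper": [gripper, ...], "offset": [[dx, dy, dz], ...], "roll": [roll, ...]}. A call has 1 to 5 rows; each row shifts and turns the commanded pose from where the row before left it, along the tool's axes as they then stand; what a row does not reach is not made up. A row lasts 1/8 s, in which the tool goes at most 62.5 mm and 10.7 degrees, less where a joint would pass 70% of its speed; a pose out of reach is approached as far as the arm can. A call with a gripper value outside its range is refused whole. The fingers move at their own pace and stop on an object; "squeeze" is the grip in N (left out, the last holds). Time passes only in rows, so rows that do not move let the fingers close. It gives the time, the measured TCP pose, the force, the opening and the grip force at its end, in the units of the state.
- arm.sense(): the state, without advancing time (a new reading comes with each control period).
- arm.read_camera(name): name is "scene" or "top" or "wrist"; returns (picture, depth): 400x640x3 uint8, red, green, blue; 400x640 float32, m along the optical axis (not along the pixel's ray), 0 where there is no reading.
- arm.get_calibration(name): a dict with "mtx" (3x3 intrinsics, pixels), "world_from_camera" (4x4, takes a point from camera to world coordinates). Camera axes: x right, y down, z forward; pixel columns grow to the right and rows downward; lengths in m; the calibration is good to about 2 mm. A picture is of the moment at which its call begins: read the wrist's pose just before it. get_calibration takes no time and is no camera call; for the wrist camera it gives the pose at the moment of the call.
- arm.hand_in(): hands the job in; it is judged then, once.
The state is a dict: "time_s": time; "q": joint angles; "joint_velocities": joint speeds; "tau": joint torques, N m; "tool_pos": TCP position; "tool_rot": TCP orientation; "force": force on the tool from outside, world axes, zero at the start; "ft_torque": the same for the moment, N m; "opening": finger opening in m; "finger_force": force on a finger pad.
Only numpy, scipy, OpenCV 4.12 (cv2) and the standard library are available. Lean on these libraries where they do the work, as an engineer would, in place of code of your own. Each camera call takes 0.05 s, during which the arm holds its last target. There are 200 camera calls.

### The job

Push the loose white reference disc across the reader's deck with the fingertips until it drops over the rim into the round recess and lies flat and flush there; slide it only, never pick it up. Then, with the disc seated and not before, press the square start key all the way down and let it spring back. Leave the specimen pot on the deck and the things standing around the reader where they are.

Things in the scene. Friction and masses are not known exactly. Their poses are not given: they have to be found in the camera images.
- reader: Bench-top reader, fixed. Its flat grey deck (the recess has a black floor) is 200 x 270 mm (x by y) and 30 mm above the bench, with no lip. Origin on the bench under the deck's centre; z up; +x points to the white raised console (70 mm in x, 270 mm in y, 45 mm above the bench) which adjoins the deck's +x edge (from 100 to 170 mm). The deck carries the recess at x = -30 mm, y = 0 and the start key at x = +60 mm, y = 0. It stands on the bench turned up to 0.45 rad either way.
- recess (a point): Centre of the floor of the round recess in the deck: 48 mm in diameter, 6 mm deep (floor 24 mm, rim 30 mm above the bench), 1 mm chamfer at its rim. Axes as the reader's.
- disc: Loose white ceramic reference disc, 44 mm in diameter, 6 mm thick, 28 to 60 g, lying flat on the deck 60 to 105 mm from the recess's centre, to its -y or +y side in the reader's frame (the pot stands on the other side). Origin at the centre of its underside, z its axis. In the recess it has 2 mm of play all round, and its top is flush with the deck.
- start_key (a joint): Travel of the start key, m: 0 released, 0.005 fully down. A spring returns it; it starts to move at about 1 N and takes about 4.5 N fully down.
- key_top (a point): Centre of the top of the start key: a white square key 26 x 26 mm whose top stands 10 mm above the deck (40 mm above the bench) when released. It is pressed straight down.
- pot: Bystander: capped specimen pot, 37 mm in diameter, 45 mm tall, loose, standing on the deck on the other side of the recess from the disc. Origin at the centre of its underside.
- rack: Bystander: loose white tube rack with short capped tubes, 220 x 100 mm, 100 mm tall over the caps, on the bench to the robot's left (+y). Origin at the centre of its underside.
- beaker: Bystander: clear beaker with three capped tubes, 84 mm in diameter, about 105 mm tall, loose on the bench to the robot's right (-y). Origin at the centre of its underside.
- scanner: Bystander: hand-held scanner lying on the bench to the robot's right (-y), about 195 x 68 mm, 54 mm tall, loose. Origin on the bench under its middle, x along it towards its head.

How it is judged:
On the way, in this order (a step that is already met when the one before it is completed fails the run):
1. the disc lies flat and flush in the recess (horizontal distance between disc and recess below 0.005 m and z of disc in the frame of recess below 0.0015 m and angle between disc's own z axis and vertical below 0.06 rad), for 0.2 s.
2. the start key is pressed all the way down (value of joint start_key above 0.0042 m), for 0.05 s.
At the end, for the whole second after the job is handed in: The disc lies at rest in the recess: within 5 mm of its centre, within 1.5 mm of its floor, tilted less than 0.06 rad; and the start key, after being pressed past 4.2 mm with the disc seated, is back up (below 1 mm) (all of step 1 and linear speed of disc below 0.02 m/s and value of joint start_key below 0.001 m); the robot touches nothing.
It fails at once if the disc is lifted more than 8 mm off the deck (z of disc in the frame of recess above 0.014 m).
It fails at once if the disc is pushed off the deck (z of disc in the frame of recess below -0.008 m).
It fails at once if the start key is pressed before the disc is in its recess (value of joint start_key above 0.003 m and (horizontal distance between disc and recess above 0.006 m or z of disc in the frame of recess above 0.002 m)).
It fails at once if the specimen pot is moved more than 15 mm or tipped (distance of pot from where it was at the start of the episode above 0.015 m or angle between pot's own z axis and vertical above 0.4 rad).
It fails at once if the rack, beaker or scanner is moved more than 20 mm (distance of any of rack, beaker, scanner from where it was at the start of the episode above 0.02 m).
It also fails if it takes over 54 s, if anything falls off the work surface, if the arm or the gripper's body presses on something with over 40 N, if the wrist force passes 120 N, or if a joint passes its speed limit or range.

## Working session

There is one attempt and no reset: what is moved stays moved. The work goes in short steps, Python scripts to look and compute and a tool call to move; the robot and the scene stay as the last step left them, time stands still between calls to the robot, and variables do not carry over. Pictures are saved under pics/ and viewed, at most 10 in all, crops included, and the job is handed in when it is done.

Besides the shell and the picture viewer there is one more tool, called after "Request:" as name(argument=value, ...) on one line, values as JSON. step_arm: Moves the arm, as the interface text tells. Its arguments: {"type":"object","properties":{"gripper":{"type":"array","items":{"type":"number"}},"offset":{"type":"array","items":{"type":"array","items":{"type":"number"}}},"roll":{"type":"array","items":{"type":"number"}},"squeeze":{"type":"number"}},"required":["gripper","offset","roll"]}

```bash
mkdir -p pics; ls; python3 - <<'E'
from bench import arm
import cv2,numpy as np
s=arm.sense();print(s['time_s'],s['tool_pos'],s['tool_rot'],s['opening'])
for n in ['top','scene']:
    p,d=arm.read_camera(n);cv2.imwrite(f'pics/{n}0.png',p[:,:,::-1]);np.save(f'pics/{n}0.npy',d)
    c=arm.get_calibration(n);print(n,np.round(c['mtx'],1).tolist(),np.round(c['world_from_camera'],3).tolist())
E
```

```text
pics
0.0 [ 0.24763092 -0.57313431  0.20312905] [-2.02420096e-01  9.79298171e-01  1.05970398e-03 -2.71007027e-04] 0.08541254023920582
top [[458.2, 0.0, 314.2], [0.0, 458.2, 200.6], [0.0, 0.0, 1.0]] [[0.018, -0.993, 0.121, 0.329], [-1.0, -0.017, 0.013, 0.018], [-0.011, -0.121, -0.993, 1.501], [0.0, 0.0, 0.0, 1.0]]
scene [[370.5, 0.0, 319.1], [0.0, 370.5, 202.4], [0.0, 0.0, 1.0]] [[0.506, 0.588, -0.631, 1.236], [0.862, -0.355, 0.361, -0.373], [-0.012, -0.726, -0.687, 0.83], [0.0, 0.0, 0.0, 1.0]]
```

View pics/top0.png

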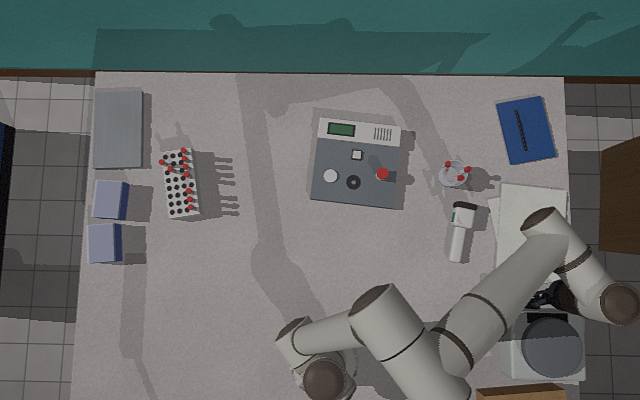

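The top view shows the disc at about (331,176), the recess at (353,182), the key at (357,155) and the pot's red cap at (383,174). The rack is on the left, the beaker and scanner on the right.

```bash
cat > h.py <<'E'
import numpy as np,cv2
def ray(c,uv,z):
    "pixels -> world points on the plane at height z"
    uv=np.atleast_2d(np.array(uv,float));M=c['world_from_camera']
    r=np.c_[uv,np.ones(len(uv))]@np.linalg.inv(c['mtx']).T@M[:3,:3].T
    return M[:3,3]+r*((z-M[2,3])/r[:,2])[:,None]
def blobs(mask,lo,hi):
    n,l,s,ce=cv2.connectedComponentsWithStats(mask.astype(np.uint8))
    return [(ce[i],s[i]) for i in range(1,n) if lo<=s[i][4]<=hi]
E
python3 - <<'E'
from bench import arm
from h import *
p=cv2.imread('pics/top0.png');c=arm.get_calibration('top')
hsv=cv2.cvtColor(p,cv2.COLOR_BGR2HSV);H,S,V=[hsv[...,i].astype(int) for i in range(3)]
roi=np.zeros(V.shape,bool);roi[100:215,300:415]=1
for nm,m,z,lo in [('white',roi&(V>175),.036,30),('black',roi&(V<50),.024,40),('red',roi&(S>150)&((H<10)|(H>170)),.045,30)]:
    for ce,s in blobs(m,lo,4000): print(nm,ce.round(1),s,ray(c,ce,z).round(4))
deck=roi&(V>75)&(V<125)&(abs(p.max(2).astype(int)-p.min(2))<40)
b=max(blobs(deck,500,20000),key=lambda t:t[1][4]);print(b)
print(p[190,330],p[176,331],p[155,357],p[182,344],p[182,353])
E
```

```text
black [353.1 181.7] [347 175  13  14 109] [[ 0.5725 -0.0878  0.024 ]]
red [382.1 172.9] [377 168  11  11  99] [[ 0.5992 -0.1791  0.045 ]]
(array([362.74497374, 171.69534505]), array([ 310,  130,  105,   80, 5521], dtype=int32))
[102  99  96] [166 164 168] [159 160 161] [105 100  96] [120 118 108]
```

```bash
python3 - <<'E'
from bench import arm
from h import *
p=cv2.imread('pics/top0.png');c=arm.get_calibration('top')
V=p.max(2);roi=np.zeros(V.shape,bool);roi[145:200,318:372]=1
for ce,s in blobs(roi&(V>140),30,500): print(ce.round(1),s,ray(c,ce,.036).round(4),ray(c,ce,.04).round(4))
cv2.imwrite('pics/c1.png',cv2.resize(p[95:220,295:420],None,fx=4.8,fy=4.8,interpolation=cv2.INTER_CUBIC)[:600])
E
```

```text
[356.6 154.2] [353 151   8   8  57] [[ 0.6614 -0.0976  0.036 ]] [[ 0.6605 -0.0973  0.04  ]]
[330.  175.4] [324 169  13  13 134] [[ 0.59   -0.0118  0.036 ]] [[ 0.5892 -0.0117  0.04  ]]
```

View pics/c1.png

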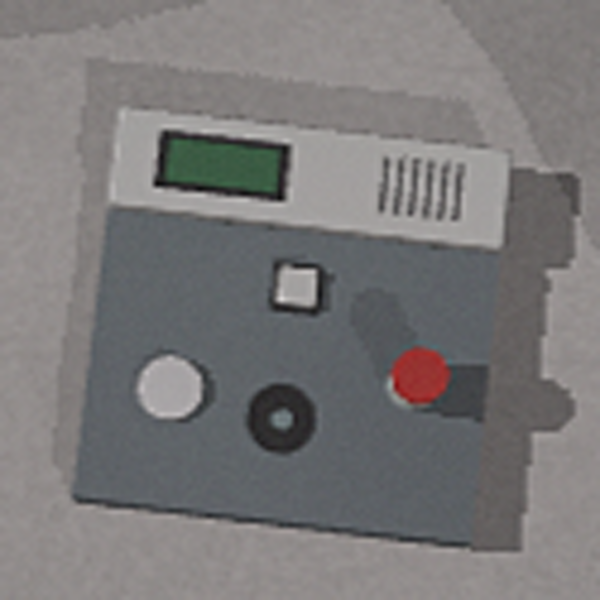

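The deck is turned by about -0.11 rad. The disc is 78 mm to the recess's +y side. I'll push with two half-open fingertips that cradle the disc, with tool x along the push.

Request:
step_arm(gripper=[0.67,0.67,0.67,0.67,0.67], offset=[[-4.7,3.5,0],[-4.7,3.5,0],[-4.7,3.5,0],[-4.7,3.5,0],[-4.7,3.5,0]], roll=[0,0,0,0,0])

```text
time_s: 0.72
tool_pos: [0.3947, -0.318, 0.2039]
tool_rot: [-0.202, 0.979, 0.0, -0.0]
force: [1.3, -0.8, 0.4]
opening: 0.0284
finger_force: 0.0
```

Request:
step_arm(gripper=[0.67,0.67,0.67,0.67,0.67], offset=[[-4.7,3.5,0],[-4.7,3.5,0],[-4.7,3.5,0],[-4.7,3.5,0],[-4.7,3.5,0]], roll=[0,0,0,0,0])

```text
time_s: 1.35
tool_pos: [0.5409, -0.0641, 0.204]
tool_rot: [-0.203, 0.979, 0.0, -0.0]
force: [0.5, -0.9, 0.5]
opening: 0.0281
finger_force: 0.0
```

Request:
step_arm(gripper=[0.67,0.67,0.67,0.67,0.67], offset=[[-4.7,3.5,0],[-4.7,3.5,0],[0,0,0],[0,0,0],[0,0,0]], roll=[0,0,-10,-10,-10])

```text
time_s: 1.98
tool_pos: [0.5987, 0.0358, 0.2034]
tool_rot: [-0.452, 0.892, 0.0, -0.001]
force: [0.3, -0.7, -0.1]
opening: 0.028
finger_force: 0.0
```

Request:
step_arm(gripper=[0.67,0.67,0.67,0.67], offset=[[0,0,0],[0,0,0],[0,0,0],[0,0,0]], roll=[-10,-10,-3.7,0])

```text
time_s: 2.48
tool_pos: [0.5987, 0.0355, 0.2037]
tool_rot: [-0.623, 0.783, 0.0, -0.0]
force: [0.1, 0.3, -0.9]
opening: 0.028
finger_force: 0.0
```

```bash
python3 - <<'E'
from bench import arm
from h import *
c=arm.get_calibration('wrist');p,d=arm.read_camera('wrist');cv2.imwrite('pics/w1.png',p[:,:,::-1])
print(np.round(c['mtx'],1).tolist(),np.round(c['world_from_camera'],3).tolist())
np.save('pics/w1M.npy',c['world_from_camera'])
E
```

```text
[[293.6, 0.0, 323.4], [0.0, 293.6, 201.4], [0.0, 0.0, 1.0]] [[-0.975, 0.214, 0.065, 0.584], [0.224, 0.932, 0.286, -0.037], [0.001, 0.293, -0.956, 0.373], [0.0, 0.0, 0.0, 1.0]]
```

View pics/w1.png

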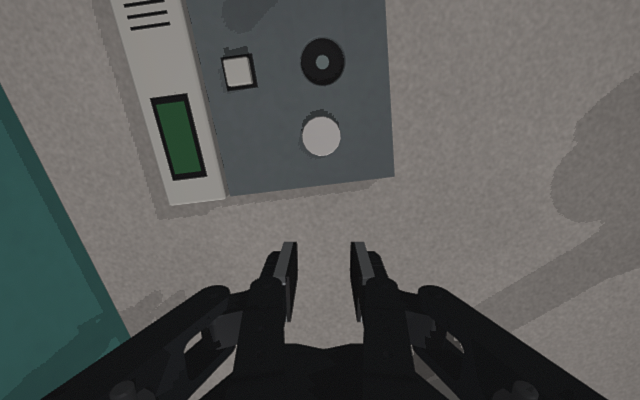

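The wrist view shows the disc at (321,135), the recess at (322,62) and the key at (238,72), with the fingers below them and in line.

```bash
cat >> h.py <<'E'
def locate(p,c):
    "disc, recess, key blobs in a wrist picture (RGB)"
    V=p.max(2)
    for nm,m,z,lo,hi in [('white',V>140,.036,300,2500),('black',V<45,.03,600,2500)]:
        for ce,s in blobs(m,lo,hi): print(nm,ce.round(1),s.tolist(),ray(c,ce,z)[0].round(4),ray(c,ce,.04)[0].round(4))
E
python3 - <<'E'
from bench import arm
from h import *
c=arm.get_calibration('wrist');p=cv2.imread('pics/w1.png')[:,:,::-1]
locate(p,c)
# recess: outer dark circle
m=(p.max(2)<60).astype(np.uint8)[30:100,290:360]
k=max(cv2.findContours(m,cv2.RETR_EXTERNAL,cv2.CHAIN_APPROX_NONE)[0],key=cv2.contourArea)
e=cv2.fitEllipse(k);uv=np.array(e[0])+[290,30];print('recess',uv,e[1],ray(c,uv,.030),ray(c,uv,.027))
E
```

```text
white [237.   71.7] [224, 58, 27, 28, 562] [ 0.6636 -0.0969  0.036 ] [ 0.6627 -0.0962  0.04  ]
white [321. 136.] [303, 117, 37, 39, 1123] [ 0.5922 -0.0122  0.036 ] [ 0.5921 -0.0125  0.04  ]
black [322.1  61.4] [301, 38, 43, 48, 1442] [ 0.5736 -0.0873  0.03  ] [ 0.5739 -0.0858  0.04  ]
black [178.9 134.4] [151, 94, 56, 86, 971] [ 0.75   -0.0498  0.03  ] [ 0.7451 -0.0495  0.04  ]
recess [322.34282684  61.47473717] (43.53618621826172, 47.0409049987793) [[ 0.57330403 -0.08717947  0.03      ]] [[ 0.57321208 -0.08761561  0.027     ]]
```

Request:
step_arm(gripper=[0.67,0.67,0.67,0.67,0.67], offset=[[0.6,-0.5,0],[0,0,5.5],[0,0,5.5],[0,0,4.9],[0,0,0]], roll=[1,0,0,0,0])

```text
time_s: 3.15
tool_pos: [0.5996, 0.0273, 0.0413]
tool_rot: [-0.615, 0.788, 0.002, -0.004]
force: [0.1, -0.2, 0.7]
opening: 0.0281
finger_force: 0.0
```

```bash
python3 - <<'E'
from bench import arm
from h import *
c=arm.get_calibration('wrist');p,d=arm.read_camera('wrist');cv2.imwrite('pics/w2.png',p[:,:,::-1])
s=arm.sense();print(s['tool_pos'],s['force'],s['tool_rot']);locate(p,c)
E
```

```text
[0.60232067 0.02790243 0.04448822] [0.28285905 0.21502176 0.32402243] [-6.15930269e-01  7.87799294e-01  2.21864245e-04 -1.45858948e-03]
white [623.8 272.5] [605, 256, 34, 34, 400] [0.4109 0.105  0.036 ] [0.4149 0.1016 0.04  ]
white [237.8 277.4] [226, 267, 36, 24, 308] [0.6647 0.0444 0.036 ] [0.6629 0.0424 0.04  ]
white [215.3 377.5] [189, 349, 47, 51, 501] [0.7088 0.1216 0.036 ] [0.706  0.1178 0.04  ]
white [430.2 375.5] [412, 349, 44, 50, 426] [0.5507 0.1606 0.036 ] [0.5514 0.1559 0.04  ]
black [170.4  55.9] [122, 14, 74, 76, 952] [ 0.6586 -0.0945  0.03  ] [ 0.6546 -0.0918  0.04  ]
black [ 54.9 171.6] [0, 97, 109, 160, 2257] [ 0.753  -0.0508  0.03  ] [ 0.7437 -0.0505  0.04  ]
```

View pics/w2.png

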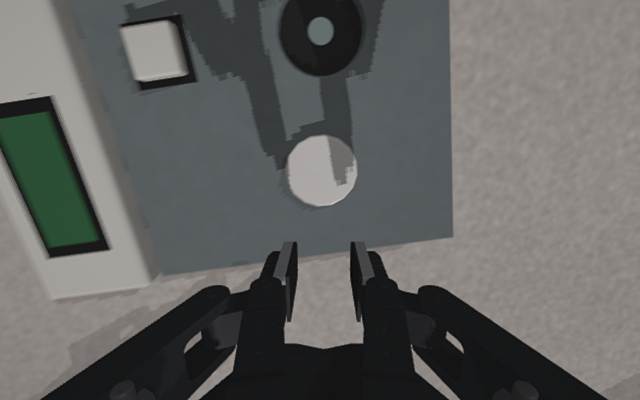

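The disc is at (322,170) and the recess at (321,31), both in line with the finger gap at column 323. Next I'll feel for the deck.

Request:
step_arm(gripper=[0.67,0.67,0.67,0.67,0.67], offset=[[0.4,0,0.6],[0,0,0.3],[0,0,0.1],[0,0,0.1],[0,0,0]], roll=[0,0,0,0,0])

```text
time_s: 3.82
tool_pos: [0.6017, 0.0247, 0.0344]
tool_rot: [-0.616, 0.788, -0.0, 0.0]
force: [-0.2, -1.1, -0.5]
opening: 0.0284
finger_force: 0.0
```

Request:
step_arm(gripper=[0.67,0.67,0.67], offset=[[0,0,0.2],[0,0,0],[0,0,0]], roll=[0,0,0])

```text
time_s: 4.2
tool_pos: [0.6016, 0.0246, 0.0322]
tool_rot: [-0.616, 0.788, 0.0, -0.0]
force: [-0.4, 0.0, 0.3]
opening: 0.0285
finger_force: 0.0
```

Request:
step_arm(gripper=[0.67,0.67,0.67], offset=[[0,0,0.1],[0,0,0],[0,0,0]], roll=[0,0,0])

```text
time_s: 4.58
tool_pos: [0.6016, 0.0246, 0.0312]
tool_rot: [-0.616, 0.788, -0.0, -0.0]
force: [-0.5, 0.6, -0.3]
opening: 0.0286
finger_force: 0.0
```

Request:
step_arm(gripper=[0.67,0.67,0.67], offset=[[0,0,0.1],[0,0,0],[0,0,0]], roll=[0,0,0])

```text
time_s: 4.95
tool_pos: [0.6016, 0.0247, 0.0302]
tool_rot: [-0.616, 0.788, 0.0, -0.0]
force: [-0.1, 0.2, -0.5]
opening: 0.028
finger_force: 0.0
```

Request:
step_arm(gripper=[0.67,0.67,0.67], offset=[[0,0,0.1],[0,0,0],[0,0,0]], roll=[0,0,0])

```text
time_s: 5.32
tool_pos: [0.6016, 0.0247, 0.0292]
tool_rot: [-0.616, 0.788, 0.0, -0.0]
force: [-0.7, -0.2, 0.4]
opening: 0.0283
finger_force: 0.0
```

Request:
step_arm(gripper=[0.67,0.67,0.67], offset=[[0,0,0.1],[0,0,0],[0,0,0]], roll=[0,0,0])

```text
time_s: 5.7
tool_pos: [0.6016, 0.0247, 0.0282]
tool_rot: [-0.616, 0.788, -0.0, -0.0]
force: [0.3, -0.3, -0.3]
opening: 0.0286
finger_force: 0.0
```

Request:
step_arm(gripper=[0.67,0.67,0.67], offset=[[0,0,0.1],[0,0,0],[0,0,0]], roll=[0,0,0])

```text
time_s: 6.08
tool_pos: [0.6016, 0.0247, 0.0272]
tool_rot: [-0.616, 0.788, 0.0, 0.0]
force: [0.2, -0.3, -0.1]
opening: 0.0277
finger_force: 0.0
```

Request:
step_arm(gripper=[0.67,0.67,0.67], offset=[[0,0,0.1],[0,0,0],[0,0,0]], roll=[0,0,0])

```text
time_s: 6.45
tool_pos: [0.6016, 0.0247, 0.0262]
tool_rot: [-0.616, 0.788, 0.0, -0.0]
force: [0.0, 0.1, 0.3]
opening: 0.0284
finger_force: 0.0
```

Request:
step_arm(gripper=[0.67,0.67,0.67], offset=[[0,0,0.1],[0,0,0],[0,0,0]], roll=[0,0,0])

```text
time_s: 6.82
tool_pos: [0.6016, 0.0247, 0.0252]
tool_rot: [-0.616, 0.788, 0.0, -0.0]
force: [-0.1, -0.3, 0.4]
opening: 0.0283
finger_force: 0.0
```

Request:
step_arm(gripper=[0.67,0.67,0.67], offset=[[0,0,0.1],[0,0,0],[0,0,0]], roll=[0,0,0])

```text
time_s: 7.2
tool_pos: [0.6016, 0.0246, 0.0242]
tool_rot: [-0.616, 0.788, -0.0, -0.0]
force: [-0.4, 1.3, 0.1]
opening: 0.0281
finger_force: 0.0
```

Request:
step_arm(gripper=[0.67,0.67,0.67], offset=[[0,0,0.1],[0,0,0],[0,0,0]], roll=[0,0,0])

```text
time_s: 7.58
tool_pos: [0.6016, 0.0247, 0.0232]
tool_rot: [-0.616, 0.788, 0.0, -0.0]
force: [0.7, 0.4, -0.1]
opening: 0.0281
finger_force: 0.0
```

```bash
python3 - <<'E'
from bench import arm
from h import *
c=arm.get_calibration('wrist');p,d=arm.read_camera('wrist');cv2.imwrite('pics/w3.png',p[:,:,::-1])
M=c['world_from_camera'];v,u=np.mgrid[:400,:640]
P=(np.dstack([u,v,np.ones_like(u)])*d[...,None])@np.linalg.inv(c['mtx']).T@M[:3,:3].T+M[:3,3]
for cols in ([286,291,295],[353,357,361]):
    for r in range(236,262,2): print(r,[(P[r,k].round(3).tolist()) for k in cols])
E
```

```text
236 [[0.624, 0.016, 0.029], [0.621, 0.017, 0.03], [0.619, 0.018, 0.029]]
238 [[0.625, 0.017, 0.03], [0.622, 0.019, 0.029], [0.62, 0.019, 0.029]]
240 [[0.625, 0.019, 0.03], [0.622, 0.02, 0.029], [0.62, 0.02, 0.029]]
242 [[0.619, 0.009, 0.055], [0.617, 0.01, 0.055], [0.615, 0.011, 0.055]]
244 [[0.619, 0.01, 0.057], [0.617, 0.01, 0.057], [0.614, 0.01, 0.058]]
246 [[0.619, 0.01, 0.059], [0.616, 0.01, 0.059], [0.614, 0.011, 0.059]]
248 [[0.618, 0.009, 0.063], [0.616, 0.01, 0.061], [0.614, 0.011, 0.061]]
250 [[0.618, 0.01, 0.064], [0.616, 0.01, 0.064], [0.614, 0.012, 0.061]]
252 [[0.618, 0.01, 0.066], [0.616, 0.011, 0.065], [0.615, 0.013, 0.06]]
254 [[0.617, 0.01, 0.069], [0.615, 0.011, 0.068], [0.615, 0.014, 0.061]]
256 [[0.617, 0.01, 0.07], [0.615, 0.011, 0.07], [0.615, 0.015, 0.061]]
258 [[0.617, 0.01, 0.072], [0.615, 0.01, 0.072], [0.616, 0.016, 0.061]]
260 [[0.617, 0.01, 0.074], [0.614, 0.01, 0.075], [0.616, 0.017, 0.062]]
236 [[0.585, 0.026, 0.029], [0.583, 0.027, 0.029], [0.581, 0.027, 0.029]]
238 [[0.586, 0.027, 0.03], [0.583, 0.028, 0.029], [0.581, 0.028, 0.03]]
240 [[0.586, 0.029, 0.029], [0.583, 0.029, 0.03], [0.581, 0.03, 0.03]]
242 [[0.586, 0.017, 0.055], [0.584, 0.018, 0.055], [0.582, 0.019, 0.055]]
244 [[0.585, -0.048, 0.192], [0.584, 0.018, 0.057], [0.582, 0.019, 0.057]]
246 [[0.586, 0.017, 0.06], [0.584, 0.018, 0.059], [0.583, 0.019, 0.059]]
248 [[0.587, 0.018, 0.061], [0.585, 0.018, 0.061], [0.583, 0.018, 0.062]]
250 [[0.587, 0.018, 0.064], [0.585, 0.018, 0.064], [0.583, 0.019, 0.064]]
252 [[0.587, 0.018, 0.065], [0.585, 0.017, 0.068], [0.583, 0.018, 0.067]]
254 [[0.587, 0.019, 0.065], [0.585, 0.018, 0.069], [0.584, 0.018, 0.069]]
256 [[0.587, 0.019, 0.067], [0.586, 0.018, 0.07], [0.584, 0.018, 0.07]]
258 [[0.588, 0.02, 0.066], [0.586, 0.018, 0.071], [0.584, 0.018, 0.072]]
260 [[0.588, 0.022, 0.066], [0.586, 0.018, 0.074], [0.584, 0.018, 0.074]]
```

View pics/w3.png

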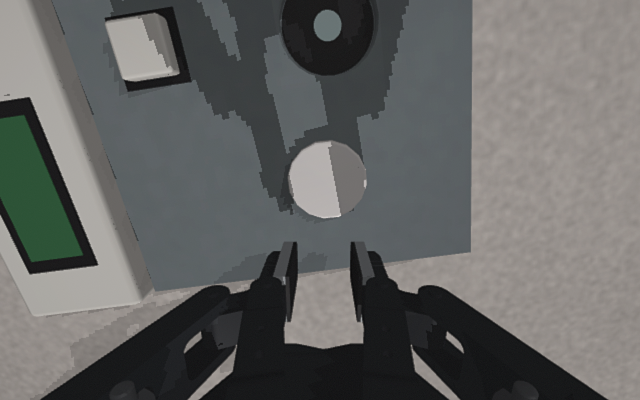

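The tips look well above the deck in the depth data, so I'll check from the scene camera.

```bash
python3 - <<'E'
from bench import arm
from h import *
c=arm.get_calibration('scene');p,d=arm.read_camera('scene')
M=c['world_from_camera'];q=np.linalg.inv(M)@[.6016,.0247,.0232,1];uv=(c['mtx']@q[:3])[:2]/q[2];print(uv,q[2])
x,y=uv.astype(int);cv2.imwrite('pics/s1.png',cv2.resize(p[y-60:y+60,x-80:x+80,::-1],None,fx=5,fy=5,interpolation=cv2.INTER_CUBIC))
E
```

```text
[329.85947993 226.58679936] 1.0979154931103254
```

View pics/s1.png

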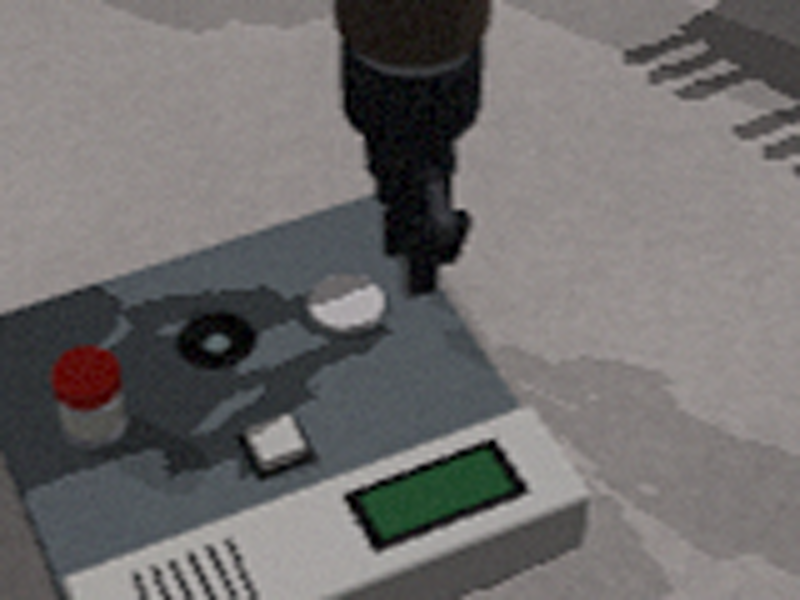

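```bash
python3 - <<'E'
from bench import arm
from h import *
c=arm.get_calibration('scene');W=np.linalg.inv(c['world_from_camera'])
for lat in (.014,.022):
  for f in (-.011,.011):
    for z in (.023,.03,.04,.05):
      q=W@[.6016+.97*lat-.241*f,.0247-.241*lat-.97*f,z,1];uv=(c['mtx']@q[:3])[:2]/q[2]
      print(lat,f,z,((uv-[329,226]+[80,60])*5).round())
E
```

```text
0.014 -0.011 0.023 [429. 316.]
0.014 -0.011 0.03 [430. 308.]
0.014 -0.011 0.04 [430. 296.]
0.014 -0.011 0.05 [430. 284.]
0.014 0.011 0.023 [394. 324.]
0.014 0.011 0.03 [394. 316.]
0.014 0.011 0.04 [394. 304.]
0.014 0.011 0.05 [394. 292.]
0.022 -0.011 0.023 [434. 325.]
0.022 -0.011 0.03 [434. 317.]
0.022 -0.011 0.04 [434. 306.]
0.022 -0.011 0.05 [434. 294.]
0.022 0.011 0.023 [398. 334.]
0.022 0.011 0.03 [398. 326.]
0.022 0.011 0.04 [398. 314.]
0.022 0.011 0.05 [398. 302.]
```

Request:
step_arm(gripper=[0.67,0.67,0.67,0.67], offset=[[0,0,0.2],[0,0,0.2],[0,0,0.2],[0,0,0]], roll=[0,0,0,0])

```text
time_s: 8.18
tool_pos: [0.6014, 0.0246, 0.0169]
tool_rot: [-0.616, 0.788, 0.0, -0.0]
force: [-0.4, -0.2, -1.3]
opening: 0.0284
finger_force: 0.0
```

Request:
step_arm(gripper=[0.67,0.67,0.67], offset=[[0,0,0.2],[0,0,0],[0,0,0]], roll=[0,0,0])

```text
time_s: 8.55
tool_pos: [0.6017, 0.0246, 0.0152]
tool_rot: [-0.616, 0.788, -0.0, 0.0]
force: [-0.9, -0.0, 0.8]
opening: 0.0279
finger_force: 0.0
```

Request:
step_arm(gripper=[0.67,0.67,0.67], offset=[[0,0,0.2],[0,0,0],[0,0,0]], roll=[0,0,0])

```text
time_s: 8.93
tool_pos: [0.6016, 0.0247, 0.0132]
tool_rot: [-0.616, 0.788, 0.0, -0.0]
force: [0.2, 0.0, -0.1]
opening: 0.0279
finger_force: 0.0
```

Request:
step_arm(gripper=[0.67,0.67,0.67,0.67,0.67], offset=[[0,0,0.2],[0,0,0.2],[0,0,0.1],[0,0,0],[0,0,0]], roll=[0,0,0,0,0])

```text
time_s: 9.55
tool_pos: [0.6017, 0.0247, 0.0082]
tool_rot: [-0.616, 0.788, -0.0, 0.0]
force: [-0.1, -1.1, 0.5]
opening: 0.0283
finger_force: 0.0
```

```bash
python3 - <<'E'
from bench import arm
from h import *
c=arm.get_calibration('wrist');p,d=arm.read_camera('wrist');cv2.imwrite('pics/w4.png',p[:,:,::-1])
M=c['world_from_camera'];v,u=np.mgrid[:400,:640]
P=(np.dstack([u,v,np.ones_like(u)])*d[...,None])@np.linalg.inv(c['mtx']).T@M[:3,:3].T+M[:3,3]
for r in range(234,256,2): print(r,[(P[r,k].round(3).tolist()) for k in (288,293,355,359)])
locate(p,c)
E
```

```text
234 [[0.62, 0.01, 0.029], [0.617, 0.01, 0.029], [0.584, 0.018, 0.03], [0.582, 0.019, 0.029]]
236 [[0.62, 0.011, 0.03], [0.617, 0.011, 0.03], [0.584, 0.02, 0.029], [0.582, 0.02, 0.029]]
238 [[0.62, 0.012, 0.029], [0.617, 0.012, 0.03], [0.584, 0.02, 0.03], [0.582, 0.021, 0.03]]
240 [[0.62, 0.013, 0.029], [0.618, 0.014, 0.029], [0.585, 0.022, 0.03], [0.583, 0.023, 0.028]]
242 [[0.618, 0.01, 0.04], [0.616, 0.01, 0.04], [0.585, 0.018, 0.039], [0.583, 0.019, 0.04]]
244 [[0.618, 0.01, 0.042], [0.615, 0.01, 0.043], [0.585, 0.018, 0.043], [0.583, 0.018, 0.043]]
246 [[0.618, 0.01, 0.045], [0.615, 0.01, 0.045], [0.585, 0.018, 0.044], [0.584, 0.019, 0.044]]
248 [[0.618, 0.01, 0.046], [0.615, 0.01, 0.047], [0.586, 0.017, 0.047], [0.584, 0.018, 0.047]]
250 [[0.617, 0.01, 0.049], [0.615, 0.011, 0.048], [0.586, 0.017, 0.049], [0.584, 0.018, 0.05]]
252 [[0.617, 0.01, 0.051], [0.614, 0.01, 0.052], [0.586, 0.018, 0.051], [0.584, 0.018, 0.051]]
254 [[0.617, 0.011, 0.052], [0.615, 0.011, 0.052], [0.586, 0.018, 0.053], [0.584, 0.018, 0.053]]
white [214.9 377.5] [189, 349, 47, 51, 560] [0.688  0.0884 0.036 ] [0.6851 0.0846 0.04  ]
white [431.8 377.3] [412, 349, 47, 51, 558] [0.558  0.1203 0.036 ] [0.5588 0.1156 0.04  ]
black [147.4  50.1] [81, 0, 97, 89, 1577] [ 0.6564 -0.0928  0.03  ] [ 0.6516 -0.0897  0.04  ]
```

View pics/w4.png

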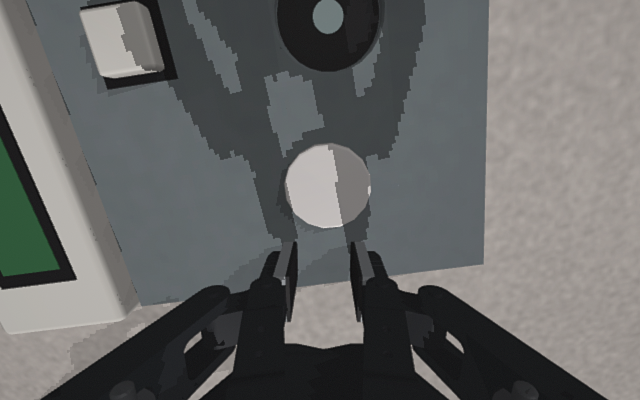

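The tips sit about 31 mm above the TCP reading at this opening: tip z is 0.0395 with the TCP at 0.0082. The disc is at (328,186) and the recess at (328,16), so I'll shift 2 mm sideways, go down 7 mm and start the push.

Request:
step_arm(gripper=[0.67,0.67,0.67,0.67,0.67], offset=[[0,0.2,0.4],[0,0,0.2],[0,0,0.1],[0,0,0],[0,0,0]], roll=[0,0,0,0,0])

```text
time_s: 10.22
tool_pos: [0.5992, 0.0251, 0.0027]
tool_rot: [-0.616, 0.788, 0.0, -0.0]
force: [-4.7, 0.8, 9.3]
opening: 0.028
finger_force: 4.8
```

Request:
step_arm(gripper=[0.67,0.67,0.67,0.67,0.67], offset=[[0.5,0,0],[0.5,0,0],[0.5,0,0],[0.5,0,0],[0.5,0,0]], roll=[0,0,0,0,0])

```text
time_s: 10.85
tool_pos: [0.5962, 0.0021, 0.0028]
tool_rot: [-0.617, 0.787, -0.001, 0.003]
force: [1.2, 3.7, 5.0]
opening: 0.0285
finger_force: 2.8
```

```bash
python3 - <<'E'
from bench import arm
from h import *
c=arm.get_calibration('wrist');p,d=arm.read_camera('wrist');cv2.imwrite('pics/w5.png',p[:,:,::-1])
s=arm.sense();print(s['tool_pos'],s['force'])
M=c['world_from_camera'];v,u=np.mgrid[:400,:640]
P=(np.dstack([u,v,np.ones_like(u)])*d[...,None])@np.linalg.inv(c['mtx']).T@M[:3,:3].T+M[:3,3]
for r in range(236,250,2): print(r,[(P[r,k].round(3).tolist()) for k in (288,293,355,359)])
E
```

```text
[0.59602223 0.00158699 0.00276898] [0.72529416 2.59817486 4.71040366]
236 [[0.613, -0.014, 0.029], [0.609, -0.016, 0.035], [0.579, -0.009, 0.036], [0.577, -0.005, 0.029]]
238 [[0.613, -0.013, 0.029], [0.609, -0.014, 0.035], [0.579, -0.007, 0.035], [0.577, -0.004, 0.029]]
240 [[0.614, -0.012, 0.029], [0.611, -0.011, 0.029], [0.579, -0.003, 0.03], [0.577, -0.003, 0.03]]
242 [[0.613, -0.013, 0.034], [0.61, -0.012, 0.034], [0.579, -0.005, 0.034], [0.577, -0.004, 0.035]]
244 [[0.612, -0.013, 0.038], [0.61, -0.012, 0.037], [0.58, -0.005, 0.037], [0.578, -0.004, 0.037]]
246 [[0.612, -0.013, 0.039], [0.61, -0.012, 0.039], [0.58, -0.005, 0.039], [0.578, -0.005, 0.04]]
248 [[0.612, -0.012, 0.041], [0.609, -0.012, 0.041], [0.58, -0.004, 0.04], [0.578, -0.005, 0.043]]
```

View pics/w5.png

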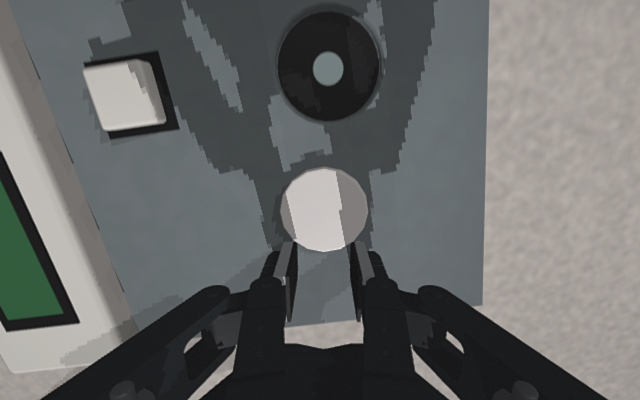

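Contact came at TCP z ≈ 0.003. The disc is cradled at (325,209) and the recess is at (328,66). I'll raise the tips 3 mm clear of the deck and push on with a slight lateral shift.

Request:
step_arm(gripper=[0.67,0.67,0.67,0.67,0.67], offset=[[0,0,-0.35],[0.5,0.04,0],[0.5,0.04,0],[0.5,0.04,0],[0.5,0.03,0]], roll=[0,0,0,0,0])

```text
time_s: 11.52
tool_pos: [0.5871, -0.0187, 0.0046]
tool_rot: [-0.616, 0.788, 0.0, -0.0]
force: [0.2, 0.9, 0.2]
opening: 0.0283
finger_force: 0.3
```

Request:
step_arm(gripper=[0.67,0.67,0.67,0.67,0.67], offset=[[0.5,0,0],[0.5,0,0],[0.5,0,0],[0.5,0,0],[0,0,0]], roll=[0,0,0,0,0])

```text
time_s: 12.15
tool_pos: [0.5824, -0.038, 0.0047]
tool_rot: [-0.616, 0.788, 0.0, -0.0]
force: [0.8, 1.2, 0.3]
opening: 0.028
finger_force: 0.0
```

```bash
python3 - <<'E'
from bench import arm
from h import *
c=arm.get_calibration('wrist');p,d=arm.read_camera('wrist');cv2.imwrite('pics/w6.png',p[:,:,::-1])
s=arm.sense();print(s['tool_pos'],s['force']);t=s['tool_pos'];rc=np.array([.5733,-.0875])-t[:2]
print('recess ahead',rc@[-.241,-.970],'lat(+y)',rc@[-.970,.241])
E
```

```text
[ 0.58244432 -0.03782823  0.00467809] [ 0.42260982 -0.01476237 -0.0384271 ]
recess ahead 0.050385395293978376 lat(+y) -0.0031009081080757284
```

View pics/w6.png

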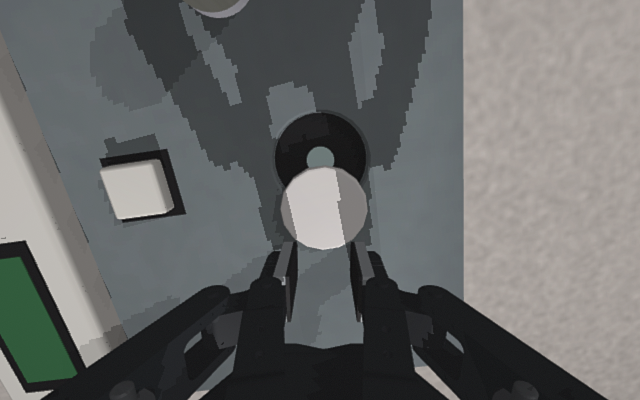

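The disc at (324,208) is overlapping the recess, centred at about (322,157). I'll measure the remaining gap.

```bash
cat >> h.py <<'E'
def gap(p,c,t):
    V=p.max(2)[60:262,240:400]
    w=[(cv2.minEnclosingCircle(k),cv2.contourArea(k),k) for k in cv2.findContours(((V>128)).astype(np.uint8),cv2.RETR_EXTERNAL,cv2.CHAIN_APPROX_NONE)[0] if cv2.contourArea(k)>400]
    for (o,r),a,k in w:
        P=ray(c,np.array(o)+[240,60],.036)[0]; e=P[:2]-t[:2]
        print('white',np.array(o)+[240,60],r,a,P.round(4),'ahead,lat mm',1e3*(e@[-.241,-.970]),1e3*(e@[-.970,.241]))
E
python3 - <<'E'
from bench import arm
from h import *
c=arm.get_calibration('wrist');p=cv2.imread('pics/w6.png')[:,:,::-1];t=arm.sense()['tool_pos']
gap(p,c,t)
for uv in ([322,157],):
    P=ray(c,uv,.030)[0];e=P[:2]-t[:2];print('recess',P,e@[-.241,-.970],e@[-.970,.241])
for uv in ([324,208],):
    P=ray(c,uv,.036)[0];e=P[:2]-t[:2];print('disc',P,e@[-.241,-.970],e@[-.970,.241])
E
```

```text
white [324.13212585 207.38601685] 42.4244384765625 3797.0 [ 0.5767 -0.0663  0.036 ] ahead,lat mm 29.0146841400077 -1.2592741624752666
recess [ 0.57192763 -0.08983343  0.03      ] 0.052979559008539324 -0.002332066635795428
disc [ 0.57680718 -0.06601064  0.036     ] 0.028695481803045646 -0.001323934839269351
```

Request:
step_arm(gripper=[0.67,0.67,0.67,0.67,0.67], offset=[[0.5,-0.05,0],[0.5,-0.05,0],[0.5,0,0],[0.4,0,0],[0.2,0,0]], roll=[0,0,0,0,0])

```text
time_s: 12.82
tool_pos: [0.5783, -0.0586, 0.0047]
tool_rot: [-0.616, 0.788, 0.0, -0.0]
force: [0.5, -0.4, -0.0]
opening: 0.0285
finger_force: 0.1
```

Request:
step_arm(gripper=[0.67,0.67,0.67,0.67,0.67], offset=[[0.1,0,0],[0.1,0,0],[0.1,0,0],[0,0,0],[0,0,0]], roll=[0,0,0,0,0])

```text
time_s: 13.45
tool_pos: [0.5778, -0.0611, 0.0047]
tool_rot: [-0.616, 0.788, -0.0, -0.0]
force: [-1.4, -0.7, 0.3]
opening: 0.0279
finger_force: 0.0
```

```bash
cat >> h.py <<'E'
def flat(p,d,c,box=(60,262,240,400)):
    "plane through the white disc's depth points: centre, tilt"
    a,b,e,f=box;v,u=np.mgrid[a:b,e:f]
    k=(p[a:b,e:f].max(2)>128)&(d[a:b,e:f]>0);n,l,s,_=cv2.connectedComponentsWithStats(cv2.erode(k.astype(np.uint8),np.ones((5,5))))
    if n<2: return print('none')
    k=l==1+np.argmax(s[1:,4]);M=c['world_from_camera']
    P=(np.c_[u[k],v[k],np.ones(k.sum())]*d[a:b,e:f][k][:,None])@np.linalg.inv(c['mtx']).T@M[:3,:3].T+M[:3,3]
    g=np.linalg.lstsq(np.c_[P[:,:2]-P[:,:2].mean(0),np.ones(len(P))],P[:,2],rcond=None)[0]
    print('n',k.sum(),'mean',P.mean(0).round(4),'slope',g[:2].round(3))
E
python3 - <<'E'
from bench import arm
from h import *
c=arm.get_calibration('wrist');p,d=arm.read_camera('wrist');cv2.imwrite('pics/w7.png',p[:,:,::-1])
s=arm.sense();print(s['tool_pos'],s['force']);gap(p,c,s['tool_pos']);flat(p,d,c)
E
```

```text
[ 0.57777238 -0.06108846  0.00470875] [-0.6333412  -0.49283417  0.16729229]
white [324.1349411  207.87840271] 40.63984680175781 3436.5 [ 0.5721 -0.0893  0.036 ] ahead,lat mm 28.746339018915787 -1.2511095215088728
n 2815 mean [ 0.5765 -0.0869  0.0293] slope [-0.002  0.001]
```

The disc has dropped in: its top is flush (0.0293, against the deck's 0.0295) and level. Next I'll lift, shut the fingers and go above the key.

Request:
step_arm(gripper=[0.67,0.67,0.67,0.67,0.67], offset=[[-0.2,0,-0.5],[0,0,-2.5],[0,0,-4],[0,0,-5],[0,0,0]], roll=[0,0,0,0,0])

```text
time_s: 14.12
tool_pos: [0.5816, -0.0588, 0.13]
tool_rot: [-0.616, 0.787, -0.003, 0.004]
force: [0.4, -0.5, -1.4]
opening: 0.0282
finger_force: 0.0
```

Request:
step_arm(gripper=[1,1,1,1,1], offset=[[0.8,-4.5,0],[0.8,-4.5,0],[0,0,0],[0,0,0],[0,0,0]], roll=[0,0,0,0,0])

```text
time_s: 14.75
tool_pos: [0.6609, -0.0959, 0.1247]
tool_rot: [-0.616, 0.787, 0.0, -0.0]
force: [0.7, -0.9, -0.5]
opening: -0.0002
finger_force: 0.0
```

```bash
python3 - <<'E'
from bench import arm
from h import *
c=arm.get_calibration('wrist');p,d=arm.read_camera('wrist');cv2.imwrite('pics/w8.png',p[:,:,::-1])
s=arm.sense();t=s['tool_pos'];print(t,s['force'],s['opening'])
for ce,b in blobs(p.max(2)>128,300,6000):
    P=ray(c,ce,.040)[0];e=P[:2]-t[:2];print(ce.round(),b.tolist(),P.round(4),(1e3*e@[-.241,-.970]).round(1),(1e3*e@[-.970,.241]).round(1))
flat(p,d,c,(0,300,340,640))
M=c['world_from_camera'];v,u=np.mgrid[:400,:640]
P=(np.dstack([u,v,np.ones_like(u)])*d[...,None])@np.linalg.inv(c['mtx']).T@M[:3,:3].T+M[:3,3]
for r in range(226,256,3): print(r,[(P[r,k].round(3).tolist()) for k in (312,320,324,328,336)])
E
```

```text
[ 0.66098007 -0.09589727  0.12496013] [-0.429485    0.23276104  0.41487874] 0.00047089460427799534
[388.  83.] [363, 56, 51, 55, 2216] [ 0.5889 -0.177   0.04  ] 96.1 50.4
[420. 182.] [397, 160, 46, 45, 1625] [ 0.5761 -0.0898  0.04  ] 14.6 83.8
[323. 197.] [308, 183, 30, 29, 709] [ 0.6626 -0.0974  0.04  ] 1.1 -1.9
n 36032 mean [ 0.4155 -0.066  -0.0007] slope [0. 0.]
226 [[0.68, -0.069, 0.031], [0.673, -0.067, 0.03], [0.669, -0.066, 0.03], [0.666, -0.064, 0.029], [0.658, -0.063, 0.029]]
229 [[0.681, -0.065, 0.03], [0.674, -0.064, 0.03], [0.67, -0.063, 0.03], [0.666, -0.062, 0.029], [0.659, -0.06, 0.03]]
232 [[0.682, -0.062, 0.028], [0.675, -0.061, 0.03], [0.671, -0.06, 0.03], [0.667, -0.058, 0.029], [0.659, -0.057, 0.03]]
235 [[0.683, -0.059, 0.029], [0.675, -0.057, 0.03], [0.672, -0.056, 0.029], [0.668, -0.055, 0.029], [0.66, -0.054, 0.03]]
238 [[0.683, -0.057, 0.031], [0.676, -0.054, 0.029], [0.672, -0.054, 0.03], [0.669, -0.052, 0.028], [0.661, -0.05, 0.029]]
241 [[0.666, -0.107, 0.154], [0.662, -0.107, 0.155], [0.66, -0.106, 0.155], [0.658, -0.106, 0.154], [0.654, -0.104, 0.154]]
244 [[0.666, -0.108, 0.158], [0.662, -0.106, 0.158], [0.66, -0.106, 0.158], [0.658, -0.106, 0.158], [0.654, -0.105, 0.159]]
247 [[0.665, -0.107, 0.161], [0.662, -0.107, 0.162], [0.66, -0.106, 0.162], [0.658, -0.106, 0.162], [0.654, -0.105, 0.162]]
250 [[0.665, -0.108, 0.165], [0.661, -0.107, 0.165], [0.66, -0.106, 0.165], [0.658, -0.106, 0.166], [0.654, -0.105, 0.166]]
253 [[0.665, -0.108, 0.169], [0.661, -0.107, 0.168], [0.66, -0.107, 0.169], [0.658, -0.106, 0.169], [0.654, -0.106, 0.17]]
```

View pics/w8.png

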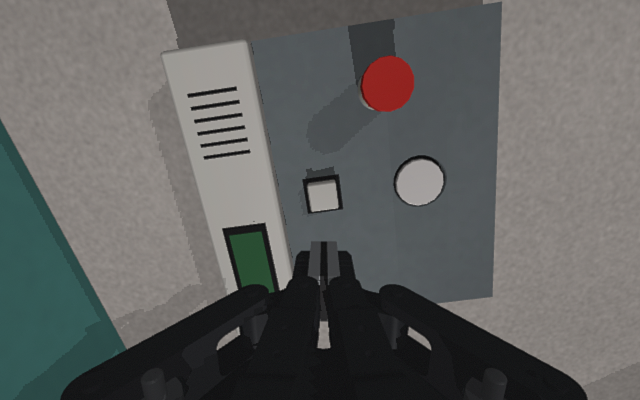

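The disc is seated at (420,182), the key is at (323,197) directly under the closed fingers, and the pot at (388,83) has not moved. Now I'll press.

Request:
step_arm(gripper=[1,1,1,1,1], offset=[[0.1,-0.1,5],[0,0,4],[0,0,1.5],[0,0,0],[0,0,0]], roll=[0,0,0,0,0])

```text
time_s: 15.42
tool_pos: [0.664, -0.0975, 0.0219]
tool_rot: [-0.616, 0.787, -0.001, 0.001]
force: [0.3, -0.2, 0.7]
opening: 0.0001
finger_force: 0.0
```

Request:
step_arm(gripper=[1,1,1,1,1], offset=[[0,0,0.3],[0,0,0.3],[0,0,0.2],[0,0,0.2],[0,0,0]], roll=[0,0,0,0,0])

```text
time_s: 16.05
tool_pos: [0.6626, -0.0976, 0.01]
tool_rot: [-0.616, 0.788, -0.0, 0.0]
force: [-1.2, 1.2, 3.0]
opening: -0.0
finger_force: 1.5
```

Request:
step_arm(gripper=[1,1,1,1], offset=[[0,0,0.2],[0,0,0.1],[0,0,0],[0,0,0]], roll=[0,0,0,0])

```text
time_s: 16.55
tool_pos: [0.6627, -0.0976, 0.008]
tool_rot: [-0.616, 0.788, -0.0, 0.0]
force: [-2.7, 1.3, 8.1]
opening: -0.0003
finger_force: 3.9
```

Request:
step_arm(gripper=[1,1,1], offset=[[0,0,0.15],[0,0,0],[0,0,0]], roll=[0,0,0])

```text
time_s: 16.92
tool_pos: [0.6627, -0.0976, 0.0078]
tool_rot: [-0.616, 0.787, -0.001, 0.0]
force: [-5.3, 1.5, 12.7]
opening: -0.0001
finger_force: 6.6
```

Request:
step_arm(gripper=[1,1,1,1,1], offset=[[0,0,-0.8],[0,0,-1.5],[0,0,-4],[0,0,-5],[0,0,0]], roll=[0,0,0,0,0])

```text
time_s: 17.55
tool_pos: [0.6658, -0.0978, 0.1239]
tool_rot: [-0.616, 0.787, -0.003, 0.004]
force: [-0.2, 0.5, 0.5]
opening: -0.0003
finger_force: 0.0
```

```bash
python3 - <<'E'
from bench import arm
from h import *
c=arm.get_calibration('wrist');p,d=arm.read_camera('wrist')
s=arm.sense();print(s['time_s'],s['tool_pos'],s['force'])
M=c['world_from_camera']
for ce,b in blobs(p.max(2)>128,300,6000):
    a=d[int(ce[1])-5:int(ce[1])+6,int(ce[0])-5:int(ce[0])+6];z=np.median(a)
    P=M[:3,:3]@(np.linalg.inv(c['mtx'])@[ce[0],ce[1],1]*z)+M[:3,3];print(ce.round(),b[2:],P.round(4))
E
```

```text
17.6 [ 0.66379546 -0.09751002  0.12082252] [-0.88541599  0.33822773 -1.14256821]
[397.  84.] [  52   56 2245] [ 0.5961 -0.1757  0.0745]
[427. 183.] [  46   45 1642] [ 0.5729 -0.0867  0.0297]
[330. 197.] [ 30  29 698] [ 0.662  -0.0973  0.0394]
```

```bash
python3 -c "
from bench import arm
print(arm.hand_in())"
```

```text
the job is handed in; nothing more can be done
None
```

The disc was slid into the recess and measures flush and level, the start key was then pressed to its stop and has sprung back up, and the job is handed in; the verdict was not returned.

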